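# Rebuild the drip-coffee filter on the mug

## Task

The washed parts of the steel drip-coffee filter lie about on the worktop: put them together on the white mug that stands on the slate coaster, piece by piece from the bottom up. First the spreader plate goes on the mug with its lower ring inside the rim, then the chamber into the plate's collar, then the press right down inside the chamber with its knob up, and last the cap over the chamber, everything upright and fully home. Leave the mug on its coaster, and do not shift the other mug, the kitchen timer or the canister with the wooden lid.

Things in the scene. Friction and masses are not known exactly. Their poses are not given: they have to be found in the camera images.
- mug_mouth (a point): The mug to build on: the white mug on the slate coaster (an equal mug stands on the bare worktop). This point: centre of its mouth, level with the rim; z up, handle along -y. Mug 77 mm across, 97 mm high, rim 104 mm above the worktop, mouth 68 mm wide inside; the handle reaches 71 mm from the axis.
- coaster: Square dark grey-brown slate coaster, 97x97x7 mm, under the mug to build on. Origin: centre of its underside, z up.
- spreader: Steel spreader plate, 22.5 mm high, right way up: a ring 57 mm across, 8 mm high, that goes inside the mug's mouth; above it a flange 92 mm across (8 to 10.5 mm above the origin) that rests on the rim, pierced in the middle; on top an open collar, 66 mm outside, 61 inside. Origin: centre of the ring's underside, z up, round. Grip the collar from outside, fingertips just above the flange. 90 g.
- chamber: Brew chamber: open straight steel cup, 54 mm outside, 49 inside, 50 mm high, floor 3 mm thick, pierced; mouth up. Its foot fits in the spreader's collar and stands 10.5 mm above the spreader's origin. Origin: centre of its underside, z up, round. Grip it from outside near the top. About 90 g.
- press: Press: pierced steel disc 41 mm across, 3 mm thick, with an upright 6 mm stem and a round steel knob 16 mm across, 48 to 59 mm above the origin. On the chamber's floor its origin is 3 mm above the chamber's and the knob just clears the chamber's rim. Origin: centre of the disc's underside, z up, round. Grip the knob. 45 g.
- cap: Cap: stepped steel hat 66 mm across with a round black knob, 38 mm high, hollow. Its skirt (61 mm inside, 8 mm deep) goes over the chamber and the shoulder inside rests on the chamber's rim: origin then 42 mm above the chamber's. Knob 16 mm across, 27 to 38 mm above the origin. Origin: centre of the skirt's lower edge, z up, round. 60 g.
- spare_mug: The other white mug, same as the first but on the bare worktop: leave it alone. Origin: underside, 16 mm along -y (towards the handle) from the mug's axis; 97 mm high, z up.
- timer: Wind-up kitchen timer, red top on a cream base, 66 mm across, 55 mm high: leave it alone. Origin: centre of its underside, z up.
- canister: Cream canister with a wooden lid, 105 mm across, 145 mm high: leave it alone. Origin: centre of its underside, z up.
Not all that is in view belongs to the job. What is shaped like the coaster but red is not meant.

How it is judged:
On the way, in this order (a step that is already met when the one before it is completed fails the run):
1. the spreader plate sits on the right mug (horizontal distance between spreader and mug_mouth below 0.009 m and z of spreader in the frame of mug_mouth between -0.013 and -0.005 m and angle between spreader's own z axis and vertical below 0.08 rad and contact force between the fingers and spreader below 0.1 N), for 0.2 s.
2. the chamber stands in the plate's collar (horizontal distance between chamber and spreader below 0.005 m and z of chamber in the frame of spreader below 0.0135 m and horizontal distance between chamber and mug_mouth below 0.014 m and angle between chamber's own z axis and vertical below 0.08 rad and contact force between the fingers and chamber below 0.1 N), for 0.2 s.
3. the press is down inside the chamber (horizontal distance between press and chamber below 0.006 m and z of press in the frame of chamber between 0 and 0.006 m and angle between press's own z axis and vertical below 0.12 rad and contact force between the fingers and press below 0.1 N), for 0.2 s.
4. the cap is home over the chamber (horizontal distance between cap and chamber below 0.006 m and z of cap in the frame of chamber between 0.039 and 0.0455 m and angle between cap's own z axis and vertical below 0.1 rad), for 0.2 s.
At the end, for the whole second after the job is handed in: Plate within 9 mm of the mouth's centre, ring 5 mm inside; chamber in collar within 5 mm, press on chamber floor and cap over chamber within 6 mm of centre, each within 3 mm of home and upright to 0.08-0.12 rad; mug upright within 25 mm of the coaster's centre; all at rest (all of step 4 and horizontal distance between spreader and mug_mouth below 0.009 m and z of spreader in the frame of mug_mouth between -0.013 and -0.005 m and angle between each of spreader, chamber's own z axis and vertical below 0.08 rad and horizontal distance between chamber and spreader below 0.005 m and z of chamber in the frame of spreader below 0.0135 m and horizontal distance between press and chamber below 0.006 m and z of press in the frame of chamber between 0 and 0.006 m and angle between press's own z axis and vertical below 0.12 rad and horizontal distance between mug_mouth and coaster below 0.025 m and angle between mug_mouth's own z axis and vertical below 0.06 rad and height (world z) of mug_mouth above 0.1 m and linear speed of each of spreader, chamber, press, cap below 0.02 m/s); the robot touches nothing.
It fails at once if the other mug was shifted (distance of spare_mug from where it was at the start of the episode above 0.02 m).
It fails at once if the kitchen timer was shifted (distance of timer from where it was at the start of the episode above 0.02 m).
It fails at once if the canister was shifted (distance of canister from where it was at the start of the episode above 0.02 m).
It also fails if it takes over 90 s, if anything falls off the work surface, if the arm or the gripper's body presses on something with over 40 N, if the wrist force passes 120 N, or if a joint passes its speed limit or range.

## Robot

A 7-joint arm with a two-finger parallel gripper is mounted at the origin on a cart in front of the work surface, level with it; the furniture and walls round the work are solid. World frame = base frame: x ahead of the robot, y to its left, z up, the work surface at z = 0. Lengths are in m, angles in rad, forces in N, time in s.
With the tool pointing down it reaches from about 0.35 to 0.775 m from the base axis. Payload 3.1 kg.
Tool frame: the origin (TCP) lies midway between the tips of the shut fingers; the grasp point (between the pads) lies 19 mm behind it; z points along the fingers, y is the line along which they close (so a half turn about z gives the same grasp; the last joint's range is limited). The gripper opens to 85 mm and grips with 20 to 120 N. Pads are 22 mm wide; open, the fingers measure 114 mm over their backs; the gripper's body (76 mm by 85 mm) begins 54 mm behind the grasp point. The pads swing forward as they close: fully open they stand 13 mm farther back than shut.
Start: joints at [1.206, 0.311, 0.014, 1.512, -0.004, 1.319, -0.027], TCP at [0.175, -0.522, 0.231] pointing down, gripper open.
Joint ranges: [-2.7, 2.7], [-0.3, 1.91], [-1.27, 1.3], [0.12, 2.57], [-1.44, 4.58], [0.2, 2.03], [-3.05, 3.05]. Speed limits (rad/s): [2.79, 2.79, 3.14, 3.14, 3.14, 3.14, 3.14].

## Interface

Orientations are given as [roll, pitch, yaw] about the fixed x, y, z axes, in that order (R = Rz(yaw) Ry(pitch) Rx(roll)).
In Python, from station import env, cams, order gives the robot as it stands.
- The arm moves only by the tool send_rows, never from a script. Its arguments are lists of equal length, an entry for each row: "translation": the shift along the tool's x, y, z in mm, a list of three; "rot": the turn, a rotation vector about the tool's x, y, z in degrees, a list of three; "jaw": the gripper command: -1 is shut, 1 is fully open, values between are in proportion. A call has 1 to 20 rows; each row shifts and turns the commanded pose from where the row before left it, along the tool's axes as they then stand; what a row does not reach is not made up. A row lasts 1/10 s, in which the tool goes at most 50 mm and 8.59 degrees, less where a joint would pass 70% of its speed; a pose out of reach is approached as far as the arm can. A call is refused whole if a number of a shift passes 50 or a number of a turn 8.59, either way. A call with a gripper value outside its range is refused whole. The fingers move at their own pace and stop on an object; the grip force is fixed at half the most. Time passes only in rows, so rows that do not move let the fingers close. It gives the time, the measured TCP pose, the force, the opening and the grip force at its end, in the units of the state.
- env.get_obs(): the state, without advancing time (a new reading comes with each control period).
- cams.camera(name): name is "side" or "top" or "wrist"; returns a dict with "frame" (420x560x3 uint8, red, green, blue), "K" (3x3 intrinsics, pixels), "k1" (the pictures are not rectified: a ray, as slopes to the right and down, at radius r is drawn at 1 + k1 r^2 times it, then the intrinsics apply), "eye" and "orientation" of the camera in the world. Camera axes: x right, y up, looking along -z (the intrinsics and any distortion apply to the point x, -y, -z); pixel columns grow to the right and rows downward; lengths in m; the calibration is good to about 2 mm. A picture is of the moment at which its call begins. There is no depth.
- order.job_done(): hands the job in; it is judged then, once.
The state is a dict: "time": time; "joint_pos": joint angles; "qd": joint speeds; "effort": joint torques, N m; "tool_pos": TCP position; "eef_rot": TCP orientation; "force": force on the tool from outside, world axes, zero at the start; "torque": the same for the moment, N m; "opening": finger opening in m; "finger_force": force on a finger pad.
Only numpy, scipy, OpenCV 4.12 (cv2) and the standard library are available. Lean on these libraries where they do the work, as an engineer would, in place of code of your own. Each camera call takes 0.05 s, during which the arm holds its last target. There are 200 camera calls.

## Working session

There is one attempt and no reset: what is moved stays moved. The work goes in short steps, Python scripts to look and compute and a tool call to move; the robot and the scene stay as the last step left them, time stands still between calls to the robot, and variables do not carry over. Pictures are saved under pics/ and viewed, at most 14 in all, crops included, and the job is handed in when it is done.

Besides the shell and the picture viewer there is one more tool, called after ">>>" as a command line: name --argument value ..., lists and objects as JSON in quotes. send_rows: Moves the arm, as the interface text tells. Its arguments: {"type":"object","properties":{"translation":{"type":"array"},"rot":{"type":"array"},"jaw":{"type":"array"}},"required":["translation","rot","jaw"]}

```bash
ls; mkdir -p pics
cat > h.py <<'E'
import numpy as np, cv2
from station import env, cams, order
from scipy.spatial.transform import Rotation as R
def rot(o):
    o=np.array(o,float)
    if o.shape==(3,3): return o
    return R.from_euler('xyz',o).as_matrix() if o.size==3 else R.from_quat(o).as_matrix()
def ray(c,u,v):
    K=np.array(c['K']);xd=(u-K[0,2])/K[0,0];yd=(v-K[1,2])/K[1,1];x,y=xd,yd
    for _ in range(30):
        s=1+c['k1']*(x*x+y*y);x,y=xd/s,yd/s
    return rot(c['orientation'])@np.array([x,-y,-1])
def onz(c,u,v,z):
    d=ray(c,u,v);e=np.array(c['eye']);return e+d*(z-e[2])/d[2]
def proj(c,p):
    q=rot(c['orientation']).T@(np.array(p)-c['eye']);x,y=q[0]/-q[2],-q[1]/-q[2]
    s=1+c['k1']*(x*x+y*y);K=np.array(c['K']);return np.array([K[0,0]*x*s+K[0,2],K[1,1]*y*s+K[1,2]])
E
python3 - <<'E'
from h import *
import pickle
C={}
for n in ['top','side']:
    c=cams.camera(n);C[n]=c
    cv2.imwrite(f'pics/{n}0.png',cv2.resize(c['frame'][:,:,::-1],(800,600),interpolation=cv2.INTER_CUBIC))
    print(n,c['K'],c['k1'],c['eye'],c['orientation'])
pickle.dump(C,open('c0.pkl','wb'))
print(env.get_obs())
E
```

```text
pics
top [[439.95446789   0.         270.69590126]
 [  0.         439.95446789 210.09700726]
 [  0.           0.           1.        ]] -0.08723920070159212 [0.45120002 0.10360456 1.03019151] [ 0.13055765 -0.03198802 -1.54753322]
side [[538.17055139   0.         284.27373715]
 [  0.         538.17055139 206.32457427]
 [  0.           0.           1.        ]] -0.0735929296484114 [0.19876934 1.1359459  0.49361955] [ 1.21580545  0.0110131  -2.81305302]
{'time': 0.1, 'joint_pos': array([ 1.20631589,  0.31167744,  0.01399065,  1.51289298, -0.00436845,
        1.31918235, -0.02719957]), 'qd': array([ 0.00113145, -0.00369372,  0.00112113, -0.00345895,  0.00042476,
       -0.00121531,  0.00040698]), 'effort': array([ 6.40242615e-04, -3.80855656e+01,  1.46555356e-01, -2.31240785e+01,
        1.24057799e-02,  8.10559024e-03, -2.06156517e-05]), 'tool_pos': array([ 0.17426161, -0.52098305,  0.23031377]), 'eef_rot': array([-3.13946596e+00,  1.19499936e-04,  3.22867646e-01]), 'force': array([0.31345979, 0.336623  , 0.30249473]), 'torque': array([0.00623189, 0.0151183 , 0.01528702]), 'finger_force': 0.0, 'opening': 0.08516154979945681}
```

View pics/top0.png

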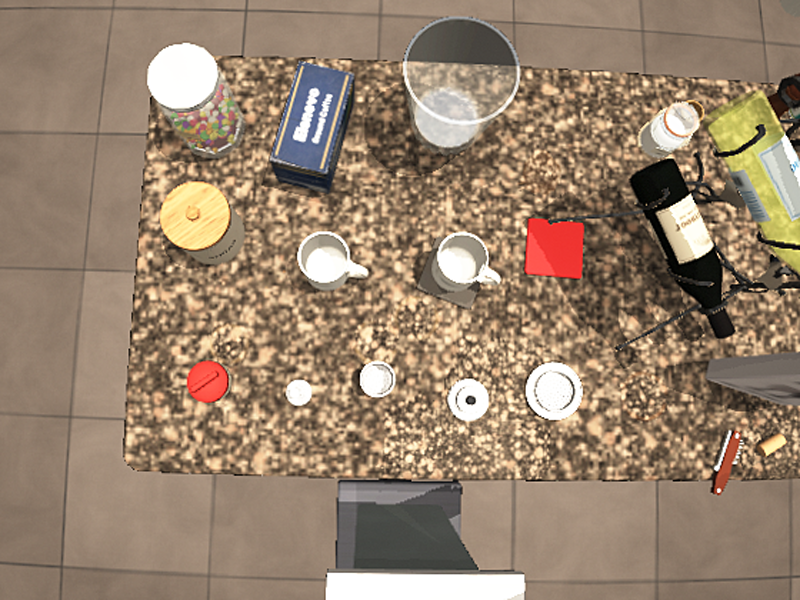

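View pics/side0.png

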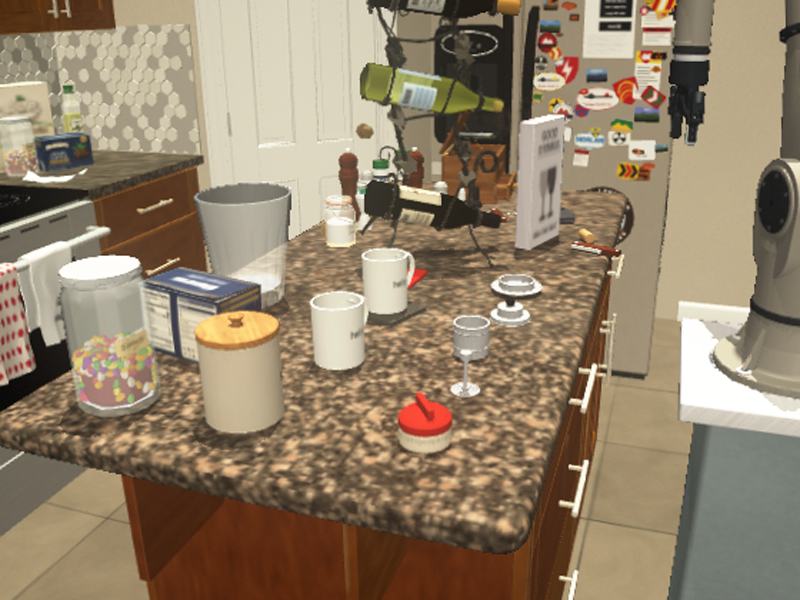

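Top view (800×600): there are two mugs. The one at (461,262) stands on the grey slate square and the one at (326,260) on bare stone. A red square lies at (554,248). The mug at (461,262) is the one meant, because it stands on the dark coaster. The parts are the spreader at (554,391), the cap at (468,400), the chamber at (377,379) and the press at (298,392). I'll confirm in an enlarged crop.

Run:
```python
from h import *
import pickle
C=pickle.load(open('c0.pkl','rb'))
f=C['top']['frame'][:,:,::-1]
cv2.imwrite('pics/crop1.png',cv2.resize(f[150:300,195:420],None,fx=3.5,fy=3.5,interpolation=cv2.INTER_CUBIC))
```

```text
(no output)
```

View pics/crop1.png

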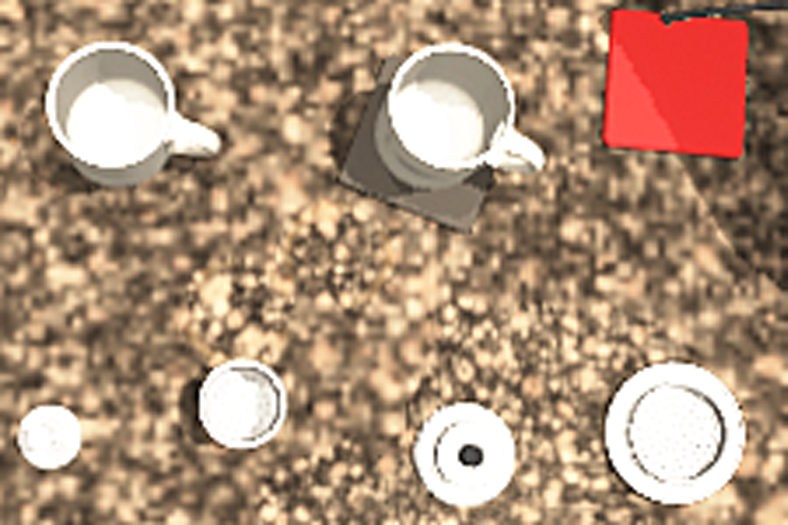

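The crop confirms it: the right mug's rim is centred at about (452,107) with the slate under it. The spreader flange is at (675,433), the cap at (466,455) with its knob at (470,455), the chamber rim at (243,404) and the press disc at (50,437).

Run:
```python
from h import *
import pickle
C=pickle.load(open('c0.pkl','rb'));c=C['top'];s=C['side']
P={'mug':(452,107,.104),'mugR':(515,107,.104),'mugT':(452,44,.104),'spare':(111,106,.097),'flange':(675,433,.0105),'collar':(675,433,.0225),'cap':(466,455,.008),'capknob':(470,455,.038),'chamber':(243,404,.05),'press':(50,437,.003),'flR':(745,433,.0105)}
for k,(x,y,z) in P.items():
    p=onz(c,195+(x+.5)/3.5-.5,150+(y+.5)/3.5-.5,z); print(k,p.round(4),'r',np.hypot(*p[:2]).round(3),'side px800',((proj(s,p)+.5)*800/560).round(0))
# press knob
```

```text
mug [ 0.6416 -0.0361  0.104 ] r 0.643 side px800 [385. 255.]
mugR [ 0.6429 -0.0753  0.104 ] r 0.647 side px800 [392. 248.]
mugT [ 0.6814 -0.0359  0.104 ] r 0.682 side px800 [364. 253.]
spare [0.6374 0.1737 0.097 ] r 0.661 side px800 [338. 300.]
flange [ 0.4445 -0.202   0.0105] r 0.488 side px800 [517. 286.]
collar [ 0.4446 -0.1984  0.0225] r 0.487 side px800 [516. 281.]
cap [ 0.4275 -0.0619  0.008 ] r 0.432 side px800 [510. 315.]
capknob [ 0.4283 -0.0596  0.038 ] r 0.432 side px800 [510. 299.]
chamber [0.4575 0.0871 0.05  ] r 0.466 side px800 [472. 322.]
press [0.433  0.2131 0.003 ] r 0.483 side px800 [466. 389.]
flR [ 0.4453 -0.2499  0.0105] r 0.511 side px800 [521. 278.]
```

>>> send_rows --translation '[[0, 0, 0], [0, 0, 0], [0, 0, 0], [27, -32, 0], [27, -32, 0], [27, -32, 0], [27, -32, 0], [27, -32, 0], [27, -32, 0], [27, -32, 0], [27, -32, 0], [27, -32, 0], [27, -32, 0], [0, 0, 0], [0, 0, 0], [0, 0, 0]]' --rot '[[0, 0, 8.5], [0, 0, 8.5], [0, 0, 1.5], [0, 0, 0], [0, 0, 0], [0, 0, 0], [0, 0, 0], [0, 0, 0], [0, 0, 0], [0, 0, 0], [0, 0, 0], [0, 0, 0], [0, 0, 0], [0, 0, 0], [0, 0, 0], [0, 0, 0]]' --jaw '[1, 1, 1, 1, 1, 1, 1, 1, 1, 1, 1, 1, 1, 1, 1, 1]'

```text
time: 1.7
tool_pos: [0.4436, -0.2028, 0.231]
eef_rot: [3.141, 0.001, -0.001]
force: [-0.6, -0.8, 0.2]
opening: 0.0856
finger_force: 0.0
```

Run:
```python
from h import *
o=env.get_obs();print(o['tool_pos'],o['eef_rot'],o['joint_pos'])
c=cams.camera('wrist');print(c['eye'],c['orientation'],c['K'],c['k1'])
cv2.imwrite('pics/w1.png',cv2.resize(c['frame'][:,:,::-1],(800,600)))
t=o['tool_pos']
for p in [(.4445,-.200,.0225),(t[0],t[1],t[2])]: print(proj(c,p)/.7)
```

```text
[ 0.44362009 -0.20284123  0.23101297] [ 3.14088884e+00  1.15337355e-03 -8.31441211e-04] [ 0.59504195  0.19571231 -0.23816656  1.66678799  0.04893769  1.28563811
 -1.22418597]
[ 0.51605968 -0.2031738   0.37271928] [-2.90404105e-01 -5.97601815e-04 -1.57169979e+00] [[378.55797918   0.         276.90045179]
 [  0.         378.55797918 211.40784659]
 [  0.           0.           1.        ]] -0.0027065202282443744
[390.53179123 253.84026928]
[394.35659718 401.618837  ]
```

View pics/w1.png

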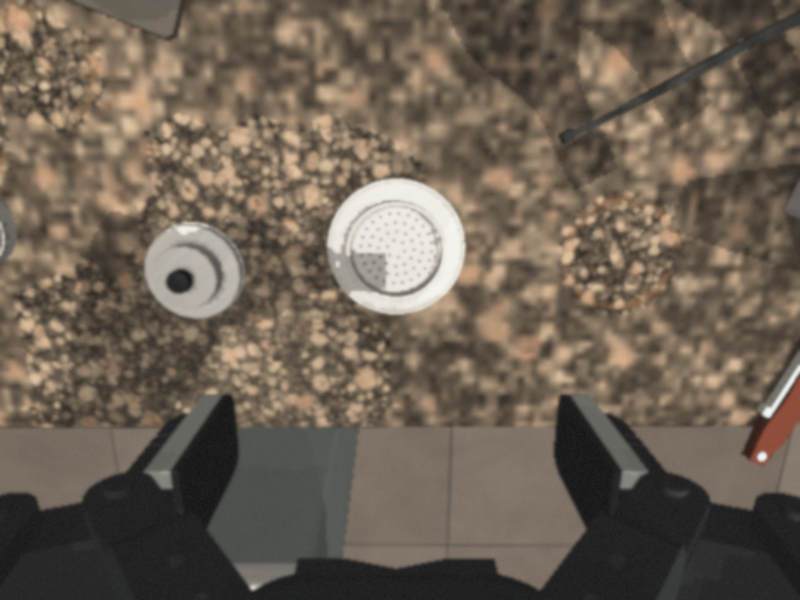

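The wrist view shows the spreader flange at x 327–466, y 178–314, so its centre is about (396.5,246). The cap skirt is centred at about (194.5,271).

Run:
```python
from h import *
c=cams.camera('wrist')
for n,u,v,z in [('spr',396.5,246,.0105),('cap',194.5,270.5,.008)]: print(n,onz(c,u*.7,v*.7,z).round(4))
```

```text
spr [ 0.4473 -0.2043  0.0105]
cap [ 0.43   -0.0645  0.008 ]
```

>>> send_rows --translation '[[2, 0, 45], [0, 0, 45], [0, 0, 45], [0, 0, 45], [0, 0, 20], [0, 0, 10], [0, 0, 10], [0, 0, 5], [0, 0, 0], [0, 0, 0]]' --rot '[[0, 0, 0], [0, 0, 0], [0, 0, 0], [0, 0, 0], [0, 0, 0], [0, 0, 0], [0, 0, 0], [0, 0, 0], [0, 0, 0], [0, 0, 0]]' --jaw '[1, 1, 1, 1, 1, 1, 1, 1, 1, 1]'

```text
time: 2.8
tool_pos: [0.4475, -0.2021, 0.0073]
eef_rot: [3.141, -0.002, -0.0]
force: [0.3, -0.0, -0.5]
opening: 0.0859
finger_force: 0.0
```

>>> send_rows --translation '[[0, 0, 0], [0, 0, 0], [0, 0, 0], [0, 0, 0], [0, 0, 0], [0, 0, 0], [0, 0, 0], [0, 0, 0]]' --rot '[[0, 0, 0], [0, 0, 0], [0, 0, 0], [0, 0, 0], [0, 0, 0], [0, 0, 0], [0, 0, 0], [0, 0, 0]]' --jaw '[-1, -1, -1, -1, -1, -1, -1, -1]'

```text
time: 3.6
tool_pos: [0.4475, -0.202, 0.008]
eef_rot: [3.14, -0.002, -0.0]
force: [-1.6, 0.5, 7.7]
opening: 0.0627
finger_force: 64.0
```

>>> send_rows --translation '[[0, 0, -5], [0, 0, -10], [0, 0, -25], [0, 0, -40], [0, 0, -40], [0, 0, -40], [0, 0, -30], [0, 0, 0], [0, 0, 0]]' --rot '[[0, 0, 0], [0, 0, 0], [0, 0, 0], [0, 0, 0], [0, 0, 0], [0, 0, 0], [0, 0, 0], [0, 0, 0], [0, 0, 0]]' --jaw '[-1, -1, -1, -1, -1, -1, -1, -1, -1]'

```text
time: 4.5
tool_pos: [0.4466, -0.2016, 0.197]
eef_rot: [3.141, -0.001, 0.0]
force: [-0.8, 0.6, -1.7]
opening: 0.0625
finger_force: 65.8
```

Run:
```python
from h import *
o=env.get_obs();print(o['tool_pos'],o['eef_rot'],o['opening'])
c=cams.camera('wrist')
cv2.imwrite('pics/w2.png',cv2.resize(c['frame'][:,:,::-1],(800,600)))
t=o['tool_pos']
for dx in (0,.046,-.046):
  for dz in (0,.005):print(dx,dz,proj(c,t+[dx,0,dz])/.7)
```

```text
[ 0.44659882 -0.20159592  0.1970148 ] [ 3.14082405e+00 -1.27598578e-03  4.17211422e-05] 0.06247872905552613
0 0 [394.37992346 401.64974828]
0 0.005 [394.35401831 409.8585698 ]
0.046 0 [394.27525917 244.450194  ]
0.046 0.005 [394.24326861 247.99895028]
-0.046 0 [394.46884304 534.52651871]
-0.046 0.005 [394.44761365 545.93777107]
```

View pics/w2.png

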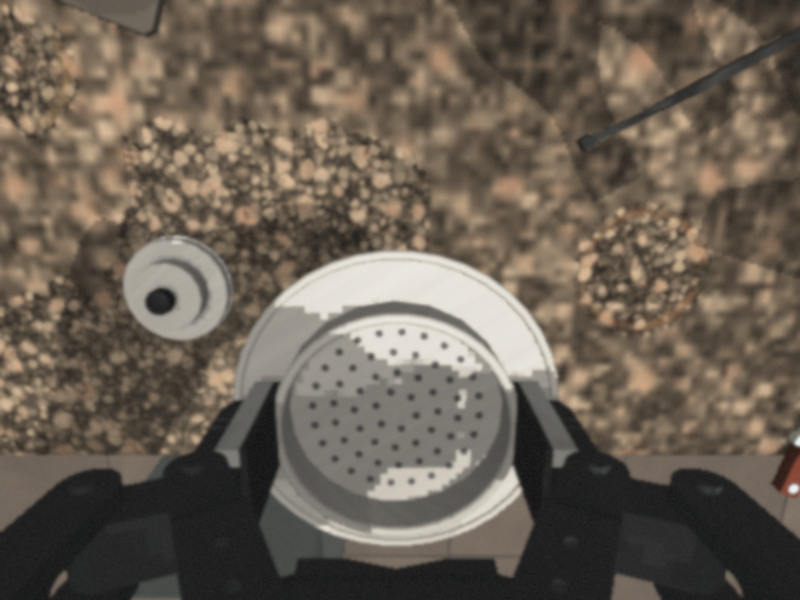

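The plate is held level. Its flange spans x 238–556 and y 250–545 and is centred on the fingers to within about 1 mm. I'll stop short of the mug to measure its rim.

>>> send_rows --translation '[[10, -24, 0], [16, -35, 0], [16, -35, 0], [16, -35, 0], [16, -35, 0], [0, 0, 0], [0, 0, 0], [0, 0, 0]]' --rot '[[0, 0, 0], [0, 0, 0], [0, 0, 0], [0, 0, 0], [0, 0, 0], [0, 0, 0], [0, 0, 0], [0, 0, 0]]' --jaw '[-1, -1, -1, -1, -1, -1, -1, -1]'

```text
time: 5.35
tool_pos: [0.5192, -0.0391, 0.1948]
eef_rot: [3.141, 0.004, -0.002]
force: [0.1, 0.1, -1.2]
opening: 0.0627
finger_force: 65.8
```

Run:
```python
from h import *
o=env.get_obs();print(o['tool_pos'],o['eef_rot'],o['opening'])
c=cams.camera('wrist')
cv2.imwrite('pics/w3.png',cv2.resize(c['frame'][:,:,::-1],(800,600)))
print(proj(c,(.643,-.0376,.104))/.7)
import pickle;pickle.dump(c,open('w3.pkl','wb'))
```

```text
[ 0.51924034 -0.03909119  0.19477031] [ 3.14069093e+00  3.53353592e-03 -1.69326153e-03] 0.0627423010927594
[390.12513026   0.74650074]
```

View pics/w3.png

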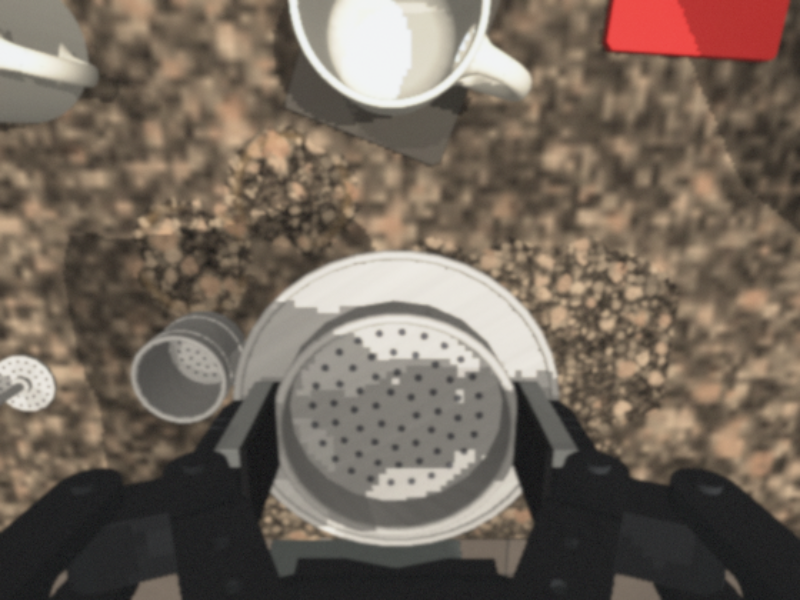

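The mug rim's near edge is at (390,108) and its sides are at x 290 and 490. That matches the predicted centre column of 390.

Run:
```python
from h import *
import pickle;c=pickle.load(open('w3.pkl','rb'))
print(onz(c,390.5*.7,108*.7,.104)+[.0385,0,0], onz(c,184*.7,377*.7,.05), onz(c,26*.7,384*.7,.003))
```

```text
[ 0.64260084 -0.03757327  0.104     ] [0.46078272 0.08269128 0.05      ] [0.43426158 0.21008684 0.003     ]
```

>>> send_rows --translation '[[25, -1.5, 0], [40, 0, 0], [40, 0, 0], [20, 0, 0], [0, 0, 0], [0, 0, 30], [0, 0, 30], [0, 0, 0], [0, 0, 0], [0, 0, 0]]' --rot '[[0, 0, 0], [0, 0, 0], [0, 0, 0], [0, 0, 0], [0, 0, 0], [0, 0, 0], [0, 0, 0], [0, 0, 0], [0, 0, 0], [0, 0, 0]]' --jaw '[-1, -1, -1, -1, -1, -1, -1, -1, -1, -1]'

```text
time: 6.4
tool_pos: [0.6464, -0.0366, 0.1385]
eef_rot: [3.141, -0.003, -0.001]
force: [-0.6, 0.8, -0.0]
opening: 0.0627
finger_force: 66.0
```

>>> send_rows --translation '[[-2, 1, 10], [0, 0, 10], [0, 0, 6], [0, 0, 0], [0, 0, 0], [0, 0, 0]]' --rot '[[0, 0, 0], [0, 0, 0], [0, 0, 0], [0, 0, 0], [0, 0, 0], [0, 0, 0]]' --jaw '[-1, -1, -1, -1, -1, -1]'

```text
time: 7.0
tool_pos: [0.6439, -0.037, 0.1106]
eef_rot: [-3.142, -0.001, 0.0]
force: [0.1, -0.1, -0.1]
opening: 0.0623
finger_force: 66.0
```

>>> send_rows --translation '[[0, 0, 3], [0, 0, 2], [0, 0, 1], [0, 0, 0], [0, 0, 0]]' --rot '[[0, 0, 0], [0, 0, 0], [0, 0, 0], [0, 0, 0], [0, 0, 0]]' --jaw '[-1, -1, -1, -1, -1]'

```text
time: 7.5
tool_pos: [0.6435, -0.0371, 0.1043]
eef_rot: [-3.142, -0.0, 0.0]
force: [-0.3, 0.6, -0.6]
opening: 0.0628
finger_force: 66.0
```

>>> send_rows --translation '[[0, 0, 1], [0, 0, 0.5], [0, 0, 0], [0, 0, 0]]' --rot '[[0, 0, 0], [0, 0, 0], [0, 0, 0], [0, 0, 0]]' --jaw '[-1, -1, -1, -1]'

```text
time: 7.9
tool_pos: [0.6438, -0.037, 0.104]
eef_rot: [3.142, -0.001, 0.0]
force: [-2.3, 0.4, 5.9]
opening: 0.0628
finger_force: 66.6
```

Contact. I'll release slowly and retreat.

>>> send_rows --translation '[[0, 0, 0], [0, 0, 0], [0, 0, 0], [0, 0, 0], [0, 0, -5], [0, 0, -20], [0, 0, -40], [0, 0, -40], [-40, 0, 0], [-40, 0, 0], [-40, 0, 0], [0, 0, 0]]' --rot '[[0, 0, 0], [0, 0, 0], [0, 0, 0], [0, 0, 0], [0, 0, 0], [0, 0, 0], [0, 0, 0], [0, 0, 0], [0, 0, 0], [0, 0, 0], [0, 0, 0], [0, 0, 0]]' --jaw '[0.65, 0.75, 0.9, 1, 1, 1, 1, 1, 1, 1, 1, 1]'

```text
time: 9.1
tool_pos: [0.5166, -0.037, 0.2066]
eef_rot: [3.14, 0.008, 0.0]
force: [0.5, -0.2, 0.4]
opening: 0.0853
finger_force: 0.0
```

Run:
```python
from h import *
import pickle
o=env.get_obs();print(o['tool_pos'],o['opening'])
c=cams.camera('wrist');t=cams.camera('top')
pickle.dump((c,t),open('p4.pkl','wb'))
a=cv2.resize(c['frame'][:,:,::-1],(560,420))
u,v=proj(t,(.643,-.0376,.115)).astype(int)
b=cv2.resize(t['frame'][v-35:v+35,u-20:u+20,::-1],(240,420),interpolation=cv2.INTER_CUBIC)
print(u,v,proj(c,(.643,-.0376,.1145)))
cv2.imwrite('pics/p4.png',np.hstack([a,b]))
```

```text
[ 0.51658992 -0.03702929  0.20662199] 0.08525955335137472
325 178 [277.10047721  -5.48461799]
```

View pics/p4.png

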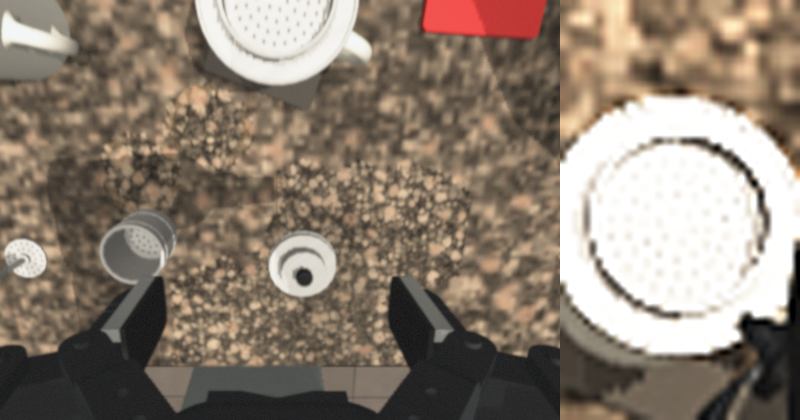

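The plate sits on the mug. In the wrist view its flange runs from x 196 to 359 with its bottom at y 86, so the centre column is 277 as predicted. Next is the chamber.

>>> send_rows --translation '[[-14, -31, 0], [-14, -31, 0], [-14, -30, 0], [-15, -30, 0], [0, 0, 0], [0, 0, 40], [0, 0, 40], [0, 0, 40], [0, 0, 30], [0, 0, 20], [0, 0, 0], [0, 0, 0], [0, 0, 0]]' --rot '[[0, 0, 0], [0, 0, 0], [0, 0, 0], [0, 0, 0], [0, 0, 0], [0, 0, 0], [0, 0, 0], [0, 0, 0], [0, 0, 0], [0, 0, 0], [0, 0, 0], [0, 0, 0], [0, 0, 0]]' --jaw '[1, 1, 1, 1, 1, 1, 1, 1, 1, 1, 1, 1, 1]'

```text
time: 10.5
tool_pos: [0.4688, 0.0853, 0.0393]
eef_rot: [-3.141, -0.004, -0.0]
force: [1.0, 0.2, 0.4]
opening: 0.0853
finger_force: 0.0
```

Run:
```python
from h import *
import pickle
c,t=pickle.load(open('p4.pkl','rb'))
print(onz(c,277.5,86,.1145)+[.046,0,0])
```

```text
[ 0.64129563 -0.03785721  0.1145    ]
```

>>> send_rows --translation '[[-9.5, 0, 0], [0, 0, 10], [0, 0, 8], [0, 0, 0], [0, 0, 0]]' --rot '[[0, 0, 0], [0, 0, 0], [0, 0, 0], [0, 0, 0], [0, 0, 0]]' --jaw '[1, 1, 1, 1, 1]'

```text
time: 11.0
tool_pos: [0.4567, 0.0848, 0.0194]
eef_rot: [3.141, 0.001, 0.0]
force: [-0.4, -0.3, -0.8]
opening: 0.0855
finger_force: 0.0
```

>>> send_rows --translation '[[0, 0, 0], [0, 0, 0], [0, 0, 0], [0, 0, 0], [0, 0, 0], [0, 0, 0], [0, 0, 0], [0, 0, 0]]' --rot '[[0, 0, 0], [0, 0, 0], [0, 0, 0], [0, 0, 0], [0, 0, 0], [0, 0, 0], [0, 0, 0], [0, 0, 0]]' --jaw '[-1, -1, -1, -1, -1, -1, -1, -1]'

```text
time: 11.8
tool_pos: [0.4578, 0.0851, 0.0203]
eef_rot: [-3.141, -0.002, 0.0]
force: [1.1, 1.3, 4.9]
opening: 0.0516
finger_force: 63.7
```

Run:
```python
from h import *
import pickle
o=env.get_obs();print(o['tool_pos'],o['opening'])
c=cams.camera('wrist')
cv2.imwrite('pics/w5.png',c['frame'][:,:,::-1])
T=o['tool_pos']
for dx in (-.027,0,.027): print(proj(c,[T[0]+dx,T[1],.05]))
```

```text
[0.45775427 0.08513035 0.02027492] 0.05158564522691084
[275.9041377  387.57757053]
[275.84162714 321.64954388]
[275.7713286  247.26532993]
```

View pics/w5.png

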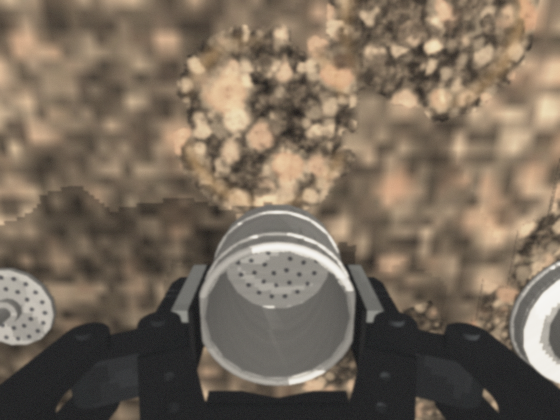

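The chamber is gripped level, with its rim at x 200–356 and y 242–384, which puts its centre about 1.5 mm ahead of the TCP.

>>> send_rows --translation '[[0, 0, -10], [0, 0, -30], [0, 0, -40], [0, 0, -40], [0, 0, -40], [0, 0, 0], [20, 13, 0], [30, 20, 0], [35, 23, 0], [35, 23, 0], [30, 20, 0], [20, 14, 0], [13, 9, 0], [0, 0, 0], [0, 0, 0], [0, 0, 0]]' --rot '[[0, 0, 0], [0, 0, 0], [0, 0, 0], [0, 0, 0], [0, 0, 0], [0, 0, 0], [0, 0, 0], [0, 0, 0], [0, 0, 0], [0, 0, 0], [0, 0, 0], [0, 0, 0], [0, 0, 0], [0, 0, 0], [0, 0, 0], [0, 0, 0]]' --jaw '[-1, -1, -1, -1, -1, -1, -1, -1, -1, -1, -1, -1, -1, -1, -1, -1]'

```text
time: 13.45
tool_pos: [0.6387, -0.0357, 0.1793]
eef_rot: [-3.141, 0.002, 0.002]
force: [0.1, -0.3, -1.1]
opening: 0.0514
finger_force: 63.2
```

>>> send_rows --translation '[[1.5, 1, 15], [0, 0, 17], [0, 0, 0], [0, 0, 0], [0, 0, 0]]' --rot '[[0, 0, 0], [0, 0, 0], [0, 0, 0], [0, 0, 0], [0, 0, 0]]' --jaw '[-1, -1, -1, -1, -1]'

```text
time: 13.95
tool_pos: [0.6419, -0.0378, 0.1485]
eef_rot: [-3.142, -0.001, 0.0]
force: [-0.2, -0.6, -0.1]
opening: 0.0516
finger_force: 63.2
```

Run:
```python
from h import *
for _ in range(3):
  c=cams.camera('top');print(env.get_obs()['tool_pos'])
c=cams.camera('side');w=cams.camera('wrist')
u,v=proj(c,(.641,-.037,.12)).astype(int);print(u,v)
b=cv2.resize(c['frame'][v-45:v+45,u-40:u+40,::-1],(373,420),interpolation=cv2.INTER_CUBIC)
cv2.imwrite('pics/p6.png',np.hstack([cv2.resize(w['frame'][200:400,170:390,::-1],(420,420)),b]))
```

```text
[ 0.6420676  -0.03785512  0.14878929]
[ 0.64210936 -0.03794626  0.14881241]
[ 0.6420582  -0.03797756  0.14873855]
269 171
```

View pics/p6.png

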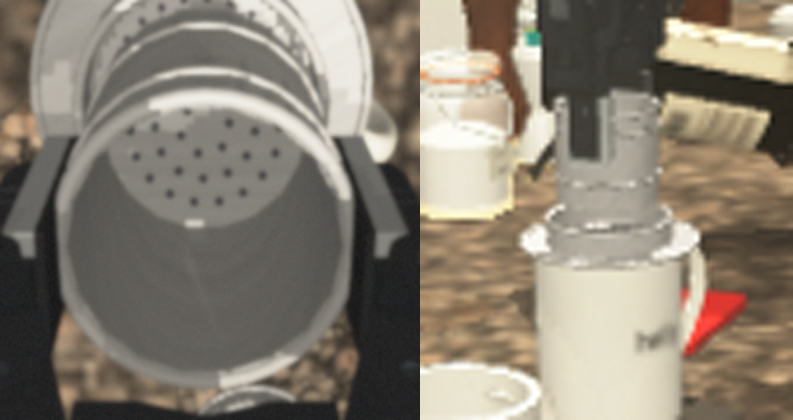

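In the crops, the chamber is just above the collar. The collar is about 1 mm to +y and about 1.5 mm to −x of it, so I'll correct and lower.

>>> send_rows --translation '[[-1.5, -0.9, 0], [0, 0, 5], [0, 0, 5], [0, 0, 3], [0, 0, 3], [0, 0, 0], [0, 0, 0]]' --rot '[[0, 0, 0], [0, 0, 0], [0, 0, 0], [0, 0, 0], [0, 0, 0], [0, 0, 0], [0, 0, 0]]' --jaw '[-1, -1, -1, -1, -1, -1, -1]'

```text
time: 14.9
tool_pos: [0.64, -0.0372, 0.1317]
eef_rot: [-3.142, 0.0, -0.0]
force: [-0.3, -0.7, -1.0]
opening: 0.052
finger_force: 63.2
```

>>> send_rows --translation '[[0, 0, 2], [0, 0, 2], [0, 0, 1], [0, 0, 0], [0, 0, 0]]' --rot '[[0, 0, 0], [0, 0, 0], [0, 0, 0], [0, 0, 0], [0, 0, 0]]' --jaw '[-1, -1, -1, -1, -1]'

```text
time: 15.4
tool_pos: [0.64, -0.0372, 0.1269]
eef_rot: [3.142, -0.0, -0.0]
force: [-0.2, -0.2, 0.8]
opening: 0.0517
finger_force: 63.4
```

>>> send_rows --translation '[[0, 0, 1], [0, 0, 0], [0, 0, 0]]' --rot '[[0, 0, 0], [0, 0, 0], [0, 0, 0]]' --jaw '[-1, -1, -1]'

```text
time: 15.7
tool_pos: [0.6401, -0.0372, 0.1267]
eef_rot: [3.141, -0.001, -0.0]
force: [-2.2, 0.4, 5.3]
opening: 0.0514
finger_force: 64.0
```

>>> send_rows --translation '[[0, 0, 0], [0, 0, 0], [0, 0, 0], [0, 0, 0], [0, 0, -5], [0, 0, -20], [0, 0, -40], [0, 0, -40], [-40, 0, 0], [-40, 0, 0], [-40, 0, 0], [0, 0, 0], [0, 0, 0]]' --rot '[[0, 0, 0], [0, 0, 0], [0, 0, 0], [0, 0, 0], [0, 0, 0], [0, 0, 0], [0, 0, 0], [0, 0, 0], [0, 0, 0], [0, 0, 0], [0, 0, 0], [0, 0, 0], [0, 0, 0]]' --jaw '[0.4, 0.5, 0.6, 0.8, 0.9, 1, 1, 1, 1, 1, 1, 1, 1]'

```text
time: 17.0
tool_pos: [0.5196, -0.0374, 0.2315]
eef_rot: [3.141, -0.001, -0.0]
force: [0.7, -0.3, 0.6]
opening: 0.0855
finger_force: 0.0
```

Run:
```python
from h import *
import pickle
o=env.get_obs();print(o['tool_pos'],o['opening'])
c=cams.camera('wrist');s=cams.camera('side')
pickle.dump((c,s),open('p7.pkl','wb'))
u,v=proj(s,(.641,-.037,.12)).astype(int)
b=cv2.resize(s['frame'][v-45:v+45,u-25:u+25,::-1],(233,420),interpolation=cv2.INTER_CUBIC)
cv2.imwrite('pics/p7.png',np.hstack([c['frame'][:,:,::-1],b]))
for p in [(.641,-.037,.1145),(.641,-.037,.1565)]: print(proj(c,p))
```

```text
[ 0.51961858 -0.03735593  0.23148052] 0.0854801570774541
[275.52655319  16.38765001]
[275.31086097  -0.8187729 ]
```

View pics/p7.png

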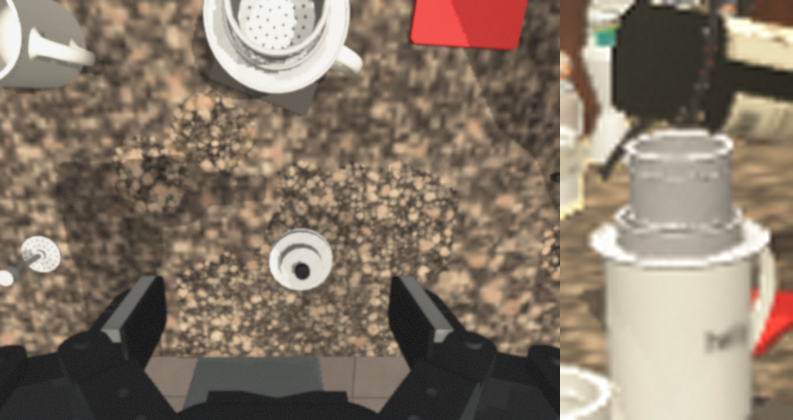

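The chamber is home. The side crop shows it upright in the collar, and the wrist view shows the rings concentric. Next is the press, with its disc at (40,254) and its knob at (7,278).

>>> send_rows --translation '[[-10, -29, 0], [-11, -32, 0], [-11, -32, 0], [-11, -32, 0], [-11, -32, 0], [-11, -32, 0], [-11, -32, 0], [-10, -28, 0], [0, 0, 0], [0, 0, 35], [0, 0, 35], [0, 0, 35], [0, 0, 15], [0, 0, 0], [0, 0, 0]]' --rot '[[0, 0, 0], [0, 0, 0], [0, 0, 0], [0, 0, 0], [0, 0, 0], [0, 0, 0], [0, 0, 0], [0, 0, 0], [0, 0, 0], [0, 0, 0], [0, 0, 0], [0, 0, 0], [0, 0, 0], [0, 0, 0], [0, 0, 0]]' --jaw '[1, 1, 1, 1, 1, 1, 1, 1, 1, 1, 1, 1, 1, 1, 1]'

```text
time: 18.6
tool_pos: [0.4354, 0.2122, 0.1113]
eef_rot: [-3.141, -0.001, -0.001]
force: [0.3, -0.2, 0.3]
opening: 0.0856
finger_force: 0.0
```

Run:
```python
from h import *
o=env.get_obs();print(o['tool_pos'],o['opening'])
c=cams.camera('wrist')
cv2.imwrite('pics/w8.png',c['frame'][:,:,::-1])
T=o['tool_pos'];print(proj(c,T),proj(c,[T[0],T[1],.059]),proj(c,[T[0],T[1],.003]))
import pickle;pickle.dump(c,open('w8.pkl','wb'))
```

```text
[0.43539192 0.21217101 0.11125212] 0.08557593989852233
[276.11204943 281.18467529] [276.41254634 237.04522304] [276.60624583 208.59484862]
```

View pics/w8.png

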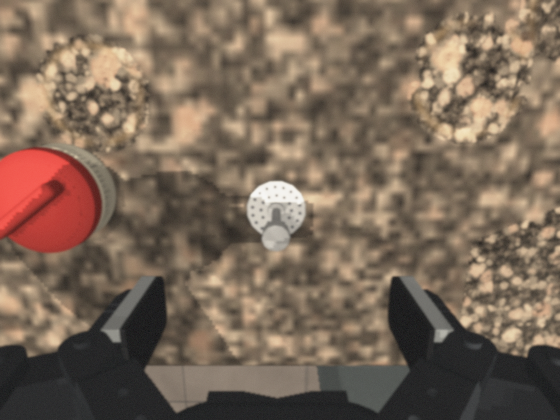

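The press disc is at (276,209) and the knob at (276,237), directly under the TCP. Descending to grip it.

>>> send_rows --translation '[[0, 0, 30], [0, 0, 20], [0, 0, 11], [0, 0, 0], [0, 0, 0], [0, 0, 0], [0, 0, 0], [0, 0, 0], [0, 0, 0], [0, 0, 0], [0, 0, 0], [0, 0, 0], [0, 0, 0], [0, 0, 0]]' --rot '[[0, 0, 0], [0, 0, 0], [0, 0, 0], [0, 0, 0], [0, 0, 0], [0, 0, 0], [0, 0, 0], [0, 0, 0], [0, 0, 0], [0, 0, 0], [0, 0, 0], [0, 0, 0], [0, 0, 0], [0, 0, 0]]' --jaw '[1, 1, 1, 1, 0.5, 0, -1, -1, -1, -1, -1, -1, -1, -1]'

```text
time: 20.05
tool_pos: [0.4345, 0.2122, 0.0503]
eef_rot: [-3.141, -0.001, 0.0]
force: [-1.1, 0.8, 5.9]
opening: 0.0124
finger_force: 58.9
```

>>> send_rows --translation '[[0, 0, -10], [0, 0, -25], [0, 0, -40], [0, 0, -40], [0, 0, -40], [0, 0, -30], [0, 0, 0], [14, 17, 0], [25, 30, 0], [28, 34, 0], [28, 34, 0], [28, 34, 0], [28, 34, 0], [28, 34, 0], [20, 24, 0], [7.5, 8.4, 0], [0, 0, 0], [0, 0, 0], [0, 0, 0], [0, 0, 0]]' --rot '[[0, 0, 0], [0, 0, 0], [0, 0, 0], [0, 0, 0], [0, 0, 0], [0, 0, 0], [0, 0, 0], [0, 0, 0], [0, 0, 0], [0, 0, 0], [0, 0, 0], [0, 0, 0], [0, 0, 0], [0, 0, 0], [0, 0, 0], [0, 0, 0], [0, 0, 0], [0, 0, 0], [0, 0, 0], [0, 0, 0]]' --jaw '[-1, -1, -1, -1, -1, -1, -1, -1, -1, -1, -1, -1, -1, -1, -1, -1, -1, -1, -1, -1]'

```text
time: 22.05
tool_pos: [0.6398, -0.0354, 0.2353]
eef_rot: [-3.141, -0.0, 0.003]
force: [0.2, 1.2, -0.7]
opening: 0.0123
finger_force: 58.6
```

>>> send_rows --translation '[[1, 1.8, 10], [0, 0, 10], [0, 0, 0], [0, 0, 0], [0, 0, 0], [0, 0, 0]]' --rot '[[0, 0, 0], [0, 0, 0], [0, 0, 0], [0, 0, 0], [0, 0, 0], [0, 0, 0]]' --jaw '[-1, -1, -1, -1, -1, -1]'

```text
time: 22.65
tool_pos: [0.6418, -0.0393, 0.2152]
eef_rot: [-3.142, -0.001, -0.0]
force: [-0.1, -0.0, -0.0]
opening: 0.0128
finger_force: 58.6
```

Run:
```python
from h import *
o=env.get_obs();print(o['tool_pos'],o['eef_rot'],o['opening'])
c=cams.camera('wrist');s=cams.camera('side')
u,v=proj(s,(.641,-.037,.16)).astype(int)
b=cv2.resize(s['frame'][v-45:v+45,u-25:u+25,::-1],(233,420),interpolation=cv2.INTER_CUBIC)
a=cv2.resize(c['frame'][150:360,140:420,::-1],(560,420))
cv2.imwrite('pics/p9.png',np.hstack([a,b]))
T=o['tool_pos']
for p in [(T[0],T[1],T[2]-.0503),(.6417,-.0372,.1565),(.6417+.0245,-.0372,.1565),(.6417-.0245,-.0372,.1565)]: print((proj(c,p)-[140,150])*2)
```

```text
[ 0.64179931 -0.03933887  0.21519025] [-3.14150296e+00 -8.41714309e-04 -5.11892904e-05] 0.012766909695844318
[272.47124132 176.55621906]
[264.91785227 166.36867203]
[264.60631676  81.45940064]
[265.21016538 245.88668248]
```

View pics/p9.png

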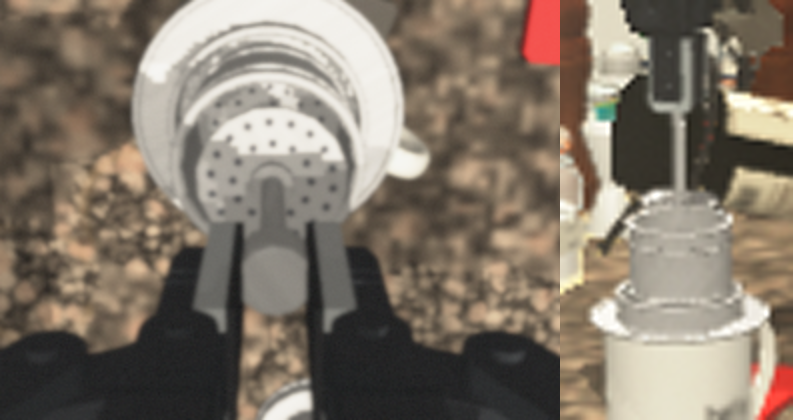

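Wrist crop: the disc is centred at x≈274 and the chamber rim at x≈269, so the press must go about 1.8 mm to +y. The fore-aft alignment matches.

>>> send_rows --translation '[[0, -1.8, 0], [0, 0, 5], [0, 0, 10], [0, 0, 10], [0, 0, 10], [0, 0, 10], [0, 0, 5], [0, 0, 0], [0, 0, 0], [0, 0, 0]]' --rot '[[0, 0, 0], [0, 0, 0], [0, 0, 0], [0, 0, 0], [0, 0, 0], [0, 0, 0], [0, 0, 0], [0, 0, 0], [0, 0, 0], [0, 0, 0]]' --jaw '[-1, -1, -1, -1, -1, -1, -1, -1, -1, -1]'

```text
time: 23.75
tool_pos: [0.642, -0.0375, 0.1655]
eef_rot: [3.142, -0.001, -0.0]
force: [0.2, -0.2, -0.1]
opening: 0.0126
finger_force: 58.6
```

>>> send_rows --translation '[[0, 0, 2], [0, 0, 1], [0, 0, 0], [0, 0, 0]]' --rot '[[0, 0, 0], [0, 0, 0], [0, 0, 0], [0, 0, 0]]' --jaw '[-1, -1, -1, -1]'

```text
time: 24.15
tool_pos: [0.6415, -0.0376, 0.1618]
eef_rot: [3.142, -0.0, 0.0]
force: [0.4, -0.2, -0.5]
opening: 0.0127
finger_force: 58.6
```

>>> send_rows --translation '[[0, 0, 1], [0, 0, 0.5], [0, 0, 0], [0, 0, 0]]' --rot '[[0, 0, 0], [0, 0, 0], [0, 0, 0], [0, 0, 0]]' --jaw '[-1, -1, -1, -1]'

```text
time: 24.55
tool_pos: [0.6415, -0.0376, 0.1602]
eef_rot: [3.142, 0.0, -0.0]
force: [-0.3, 0.3, -0.8]
opening: 0.0125
finger_force: 58.6
```

>>> send_rows --translation '[[0, 0, 0], [0, 0, 0], [0, 0, 0], [0, 0, 0], [0, 0, 0], [0, 0, -5], [0, 0, -20], [0, 0, -40], [0, 0, -20], [-40, 0, 0], [-40, 0, 0], [-40, 0, 0], [0, 0, 0], [0, 0, 0]]' --rot '[[0, 0, 0], [0, 0, 0], [0, 0, 0], [0, 0, 0], [0, 0, 0], [0, 0, 0], [0, 0, 0], [0, 0, 0], [0, 0, 0], [0, 0, 0], [0, 0, 0], [0, 0, 0], [0, 0, 0], [0, 0, 0]]' --jaw '[-0.6, -0.5, -0.4, -0.2, 0, 0, 0, 0, 0, 0, 0, 0, 0, 0]'

```text
time: 25.95
tool_pos: [0.5211, -0.0378, 0.2461]
eef_rot: [3.141, -0.001, -0.0]
force: [0.9, 0.6, 0.2]
opening: 0.0425
finger_force: 0.0
```

Run:
```python
from h import *
import pickle
o=env.get_obs();print(o['tool_pos'],o['opening'])
c=cams.camera('wrist');s=cams.camera('side');pickle.dump(c,open('w10.pkl','wb'))
u,v=proj(s,(.641,-.037,.14)).astype(int)
b=cv2.resize(s['frame'][v-45:v+45,u-25:u+25,::-1],(233,420),interpolation=cv2.INTER_CUBIC)
cv2.imwrite('pics/p10.png',np.hstack([c['frame'][:,:,::-1],b]))
print(proj(c,(.6417,-.0376,.1565)))
```

```text
[ 0.52112801 -0.03779159  0.24606442] 0.04252175528282323
[275.70828448   7.56365945]
```

View pics/p10.png

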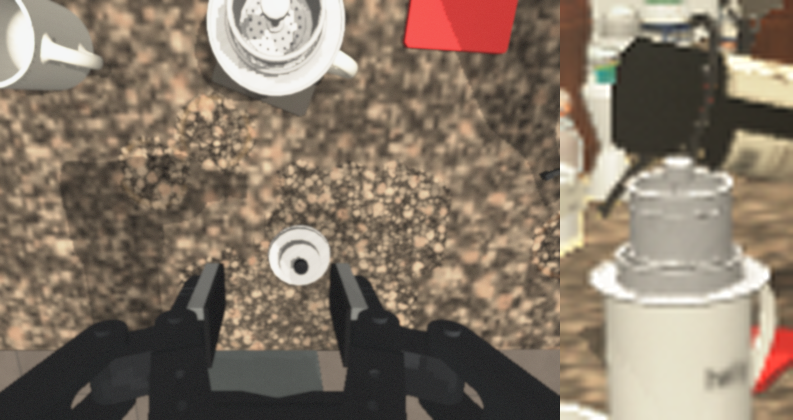

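The press is down. The side crop shows its knob just above the chamber rim, and the wrist view shows the disc concentric. Next is the cap: skirt at (300,255.5), knob at (301,267).

>>> send_rows --translation '[[-30, 8, 0], [-31, 8, 0], [-31, 9, 0], [0, 0, 0], [0, 0, 40], [0, 0, 40], [0, 0, 40], [0, 0, 25], [0, 0, 0], [0, 0, 0], [0, 0, 0]]' --rot '[[0, 0, 0], [0, 0, 0], [0, 0, 0], [0, 0, 0], [0, 0, 0], [0, 0, 0], [0, 0, 0], [0, 0, 0], [0, 0, 0], [0, 0, 0], [0, 0, 0]]' --jaw '[0, 0, 0, 0, 0, 0, 0, 0, 0, 0, 0]'

```text
time: 27.15
tool_pos: [0.4321, -0.0625, 0.1021]
eef_rot: [3.141, -0.004, 0.0]
force: [0.0, -0.6, 0.4]
opening: 0.0429
finger_force: 0.0
```

Run:
```python
from h import *
import pickle
w=pickle.load(open('w10.pkl','rb'));print(onz(w,300,255.5,.008),onz(w,300.5,267,.038))
o=env.get_obs();T=o['tool_pos'];print(T)
c=cams.camera('wrist');f=c['frame']
u,v=proj(c,(T[0],T[1],.038));print(u,v)
# dark blob around prediction
g=cv2.cvtColor(f,cv2.COLOR_RGB2GRAY);m=(g<60).astype(np.uint8)
n,l,st,ce=cv2.connectedComponentsWithStats(m)
for i in range(1,n):
    if 80<st[i,4]<3000 and np.hypot(*(ce[i]-[u,v]))<70: print(st[i],ce[i],onz(c,*ce[i],.038))
```

```text
[ 0.4308628 -0.0633947  0.008    ] [ 0.43115747 -0.06210924  0.038     ]
[ 0.43212255 -0.06254899  0.10206897]
276.2872384053446 230.22832222534532
[265 220  24  26 500] [276.45  232.426] [ 0.43078189 -0.06264256  0.038     ]
```

>>> send_rows --translation '[[-1, 0, 30], [0, 0, 25], [0, 0, 18], [0, 0, 0], [0, 0, 0], [0, 0, 0], [0, 0, 0], [0, 0, 0], [0, 0, 0], [0, 0, 0], [0, 0, 0], [0, 0, 0]]' --rot '[[0, 0, 0], [0, 0, 0], [0, 0, 0], [0, 0, 0], [0, 0, 0], [0, 0, 0], [0, 0, 0], [0, 0, 0], [0, 0, 0], [0, 0, 0], [0, 0, 0], [0, 0, 0]]' --jaw '[0, 0, 0, 0, 0, -1, -1, -1, -1, -1, -1, -1]'

```text
time: 28.4
tool_pos: [0.43, -0.0628, 0.0289]
eef_rot: [3.141, -0.003, -0.0]
force: [-0.7, 0.5, 5.2]
opening: 0.0123
finger_force: 58.5
```

>>> send_rows --translation '[[0, 0, -10], [0, 0, -30], [0, 0, -40], [0, 0, -40], [0, 0, -40], [0, 0, -30], [0, 0, -6], [0, 0, 0], [20, -3, 0], [35, -4, 0], [40, -5, 0], [40, -5, 0], [40, -4, 0], [25, -3, 0], [11, -1.3, 0], [0, 0, 0], [0, 0, 0], [0, 0, 0], [0, 0, 0]]' --rot '[[0, 0, 0], [0, 0, 0], [0, 0, 0], [0, 0, 0], [0, 0, 0], [0, 0, 0], [0, 0, 0], [0, 0, 0], [0, 0, 0], [0, 0, 0], [0, 0, 0], [0, 0, 0], [0, 0, 0], [0, 0, 0], [0, 0, 0], [0, 0, 0], [0, 0, 0], [0, 0, 0], [0, 0, 0]]' --jaw '[-1, -1, -1, -1, -1, -1, -1, -1, -1, -1, -1, -1, -1, -1, -1, -1, -1, -1, -1]'

```text
time: 30.3
tool_pos: [0.6387, -0.0377, 0.2234]
eef_rot: [3.141, 0.001, -0.0]
force: [-0.8, -0.8, -0.7]
opening: 0.0127
finger_force: 58.6
```

Run:
```python
from h import *
o=env.get_obs();print(o['tool_pos'],o['eef_rot'],o['opening'])
```

```text
[ 0.63865994 -0.03767195  0.22341741] [ 3.14102776e+00  5.08187296e-04 -2.93546239e-04] 0.012690362997600705
```

>>> send_rows --translation '[[2.3, 0, 14], [0, 0, 14], [0, 0, 0], [0, 0, 0], [0, 0, 0], [0, 0, 0]]' --rot '[[0, 0, 0], [0, 0, 0], [0, 0, 0], [0, 0, 0], [0, 0, 0], [0, 0, 0]]' --jaw '[-1, -1, -1, -1, -1, -1]'

```text
time: 30.9
tool_pos: [0.6422, -0.0372, 0.1959]
eef_rot: [-3.142, -0.001, 0.0]
force: [0.2, -0.1, -1.2]
opening: 0.0126
finger_force: 58.6
```

Run:
```python
from h import *
o=env.get_obs();T=o['tool_pos'];print(T,o['eef_rot'],o['opening'])
c=cams.camera('wrist');s=cams.camera('side')
u,v=proj(s,(.641,-.037,.15)).astype(int);print(u,v)
b=cv2.resize(s['frame'][v-45:v+45,u-25:u+25,::-1],(333,600),interpolation=cv2.INTER_CUBIC)
a=cv2.resize(c['frame'][100:400,160:390,::-1],(460,600))
cv2.imwrite('pics/p11.png',np.hstack([a,b]))
for p in [(T[0],T[1],T[2]-.021),(.6417,-.0376,.1145)]: print((proj(c,p)-[160,100])*2, (proj(s,p)-[u-25,v-45])*6.66)
```

```text
[ 0.64222862 -0.03723777  0.19589693] [-3.14157506e+00 -1.23109169e-03  4.00922819e-05] 0.012603872457541342
269 159
[232.45674226 320.83346113] [163.30240575 235.02459089]
[233.98598571 242.89018025] [168.4561174  395.96544161]
```

View pics/p11.png

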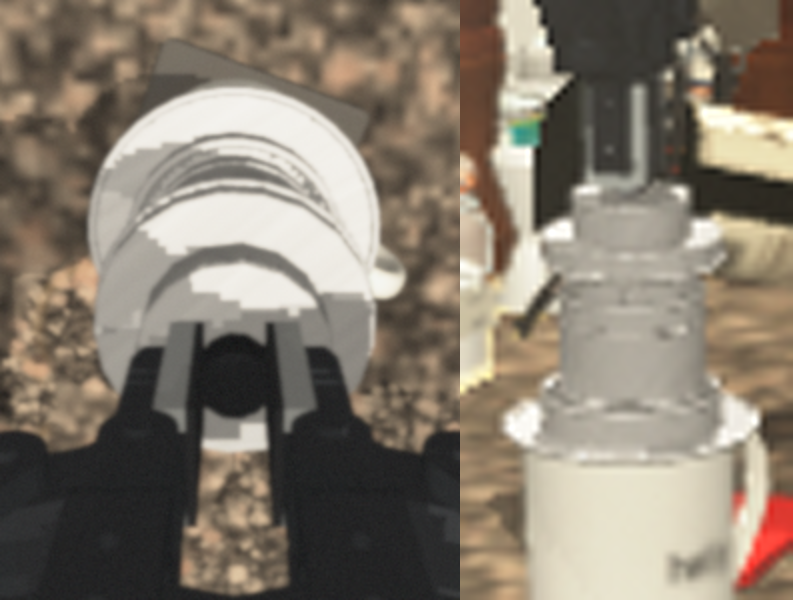

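Side crop: the cap skirt (540–725) is centred over the chamber (558–705). In the wrist crop its columns, 235.5 against 234.5, also match, so I'll lower it.

>>> send_rows --translation '[[0, 0, 5], [0, 0, 4], [0, 0, 3], [0, 0, 3], [0, 0, 0], [0, 0, 0], [0, 0, 0]]' --rot '[[0, 0, 0], [0, 0, 0], [0, 0, 0], [0, 0, 0], [0, 0, 0], [0, 0, 0], [0, 0, 0]]' --jaw '[-1, -1, -1, -1, -1, -1, -1]'

```text
time: 31.7
tool_pos: [0.642, -0.0373, 0.1805]
eef_rot: [-3.142, -0.0, -0.0]
force: [0.4, -0.7, -0.4]
opening: 0.0121
finger_force: 58.6
```

>>> send_rows --translation '[[0, 0, 1], [0, 0, 1], [0, 0, 0], [0, 0, 0]]' --rot '[[0, 0, 0], [0, 0, 0], [0, 0, 0], [0, 0, 0]]' --jaw '[-1, -1, -1, -1]'

```text
time: 32.1
tool_pos: [0.6418, -0.0373, 0.1783]
eef_rot: [3.142, 0.0, 0.0]
force: [-0.2, 0.7, -0.3]
opening: 0.0124
finger_force: 58.6
```

The skirt went over freely. A last nudge, then release.

>>> send_rows --translation '[[0, 0, 0.7], [0, 0, 0.5], [0, 0, 0], [0, 0, 0]]' --rot '[[0, 0, 0], [0, 0, 0], [0, 0, 0], [0, 0, 0]]' --jaw '[-1, -1, -1, -1]'

```text
time: 32.5
tool_pos: [0.6421, -0.0372, 0.1775]
eef_rot: [-3.142, -0.001, -0.0]
force: [-0.2, 0.1, 1.8]
opening: 0.0124
finger_force: 58.7
```

>>> send_rows --translation '[[0, 0, 0], [0, 0, 0], [0, 0, 0], [0, 0, 0], [0, 0, 0], [0, 0, -5], [0, 0, -20], [0, 0, -40], [0, 0, -20], [-40, 0, 0], [-40, 0, 0], [-40, 0, 0], [0, 0, 0], [0, 0, 0]]' --rot '[[0, 0, 0], [0, 0, 0], [0, 0, 0], [0, 0, 0], [0, 0, 0], [0, 0, 0], [0, 0, 0], [0, 0, 0], [0, 0, 0], [0, 0, 0], [0, 0, 0], [0, 0, 0], [0, 0, 0], [0, 0, 0]]' --jaw '[-0.6, -0.5, -0.4, -0.2, 0, 0, 0, 0, 0, 0, 0, 0, 0, 0]'

```text
time: 33.9
tool_pos: [0.5214, -0.0375, 0.2629]
eef_rot: [3.14, -0.001, -0.0]
force: [0.5, -0.5, -0.6]
opening: 0.0427
finger_force: 0.0
```

Run:
```python
from h import *
c=cams.camera('side');f=c['frame'];g=cv2.cvtColor(f,cv2.COLOR_RGB2GRAY)
cv2.imwrite('pics/final.png',f[:,:,::-1])
# expected knob top/bottom px if home (cap origin z .1485), and dark extents on that column
for z in (.1485,.1565,.1755,.1865): print(z,proj(c,(.6425,-.0375,z)).round(1))
u,v=proj(c,(.6425,-.0375,.181)).astype(int)
print(g[v-14:v+24,u-12:u+14:2])
```

```text
0.1485 [268.7 159.9]
0.1565 [268.6 156.7]
0.1755 [268.4 149. ]
0.1865 [268.4 144.5]
[[ 55  54  55  55  53  54  53  51  50  73  64  49 200]
 [ 55  55  55  55  54  52  52  51  50  60  64  48 170]
 [ 55  54  54  54  54  54  52  51  50  54  63  49 140]
 [ 56  56  55  55  53  53  52  52  51  52  65  48 167]
 [ 56  53  53  53  54  53  54  52  51  56  65  48 174]
 [ 54  54  54  54  53  53  53  51  51  52  62  49 176]
 [ 56  55  55  54  52  51  51  50  52  52  62  49 124]
 [ 56  55  55  53  53  53  51  51  50  54  72  48  48]
 [ 55  54  53  53  53  52  52  50  49  55  61  49  47]
 [ 55  54  53  53  54  53  51  52  50  67  48  48  48]
 [ 56  53  53  54  54  52  52  52  50  62  49  48  47]
 [ 56  55  54  55  52  52  52  52  52  65  49  50  48]
 [ 56  54  53  53  52  52  57  55  60  70  48  48  48]
 [ 56  55  53  53  53  54  65  62  60  60  48  48  49]
 [ 55  54  54  53  53  53  57  57  55  59  49  49  48]
 [ 54  55  54  51  53  59  56  55  55  56  49  48  54]
 [ 53  52  53  74 122 133  55  56  85 134 109  52  76]
 [ 92  54  58 189 252 246  62  58 188 247 244 110  99]
 [223  73  92 251 252 248 
[... 374 characters left out ...]
85 165 166 168 164 162 163 178 249 247]
 [136 243 250 251 201 194 194 183 177 209 247 245 224]
 [176 148 195 237 247 250 250 249 246 236 230 164 146]
 [236 150 160 158 179 173 192 186 179 162 161 159 147]
 [161 162 175 170 172 175 174 175 174 168 164 162 141]
 [141 157 221 168 180 185 184 179 183 170 161 179 144]
 [141 146 137 167 215 220 214 210 212 189 169 138 132]
 [162 169 146 153 160 167 140 146 170 135 158 144 130]
 [140 133 146 156 163 167 169 172 170 165 158 146 126]
 [154 147 143 155 164 167 170 169 169 165 157 149 122]
 [160 160 142 156 166 167 171 171 169 164 158 146 126]
 [161 152 143 157 164 168 171 171 170 165 159 143 125]
 [142 139 144 158 163 168 170 171 169 165 158 142 130]]
```

The knob's top row is about 144–145, against 144.5 predicted for fully home, and the skirt is level. Handing in.

```bash
python3 -c "
from station import order
print(order.job_done())"
```

```text
the job is handed in; nothing more can be done
None
```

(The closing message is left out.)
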